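Load the denture flask into the two-column press

ROBOT

A 6-joint arm with a two-finger parallel gripper is mounted at the origin on the work surface. World frame = base frame: x ahead of the robot, y to its left, z up, the work surface at z = 0. Lengths are in mm, angles in degrees, forces in N, time in s.
With the tool pointing down it reaches from about 350 to 850 mm from the base axis. Payload 8.1 kg.
Tool frame: the origin (TCP) lies between the finger pads; the fingertips stand 17 mm ahead of it and the grasp point (between the pads) lies 2 mm behind it; z points along the fingers, y is the line along which they close (so a half turn about z gives the same grasp; the last joint's range is limited). The gripper opens to 85 mm and grips with 20 to 120 N. Pads are 22 mm wide; open, the fingers measure 114 mm over their backs; the gripper's body (76 mm by 85 mm) begins 54 mm behind the grasp point. The pads swing forward as they close: fully open they stand 13 mm farther back than shut.
Start: joints at [67.758, 7.471, 85.268, -0, 87.261, -4.893], TCP at [178.895, 572.715, 248.292] pointing down, gripper open.
Joint ranges: [-169.43, 169.43], [-51.17, 129.36], [1.28, 143.12], [-76.62, 256.62], [0, 156.53], [-152.29, 152.29]. Speed limits (degrees/s): [136.94, 136.94, 159.86, 180, 180, 180].

INTERFACE

Orientations are given as [roll, pitch, yaw] about the fixed x, y, z axes, in that order (R = Rz(yaw) Ry(pitch) Rx(roll)).
In Python, from bench import sense, snapshot, hand_in, trace, place_of gives the robot as it stands.
- The arm moves only by the shell command python3 -m handwheel 'ROWS' [FORCE]. ROWS is JSON, a list of rows, each a list of 7 numbers: the opening, from -1 (shut) to 1 (fully open), then the shift along the tool's x, y, z in cm, then the turn, a rotation vector about the tool's x, y, z in rad. A call has 1 to 12 rows; each row shifts and turns the commanded pose from where the row before left it, along the tool's axes as they then stand; what a row does not reach is not made up. A row lasts 1/12 s, in which the tool goes at most 41.7 mm and 7.16 degrees, less where a joint would pass 70% of its speed; a pose out of reach is approached as far as the arm can. A call with a gripper value outside its range is refused whole. The fingers move at their own pace and stop on an object; FORCE is the grip in N (left out, the last holds). Time passes only in rows, so rows that do not move let the fingers close. It gives the time, the measured TCP pose, the force, the opening and the grip force at its end, in the units of the state.
- sense(): the state, without advancing time (a new reading comes with each control period).
- snapshot(name): name is "scene" or "top"; returns a dict with "image" (384x512x3 uint8, red, green, blue), "intrinsics" (3x3 intrinsics, pixels), "k1" (the pictures are not rectified: a ray, as slopes to the right and down, at radius r is drawn at 1 + k1 r^2 times it, then the intrinsics apply), "R" (3x3) and "t" (3): a world point X has camera coordinates R X + t. Camera axes: x right, y down, z forward; pixel columns grow to the right and rows downward; lengths in mm; the calibration is good to about 2 mm. A picture is of the moment at which its call begins. There is no depth.
- hand_in(): hands the job in; it is judged then, once.
Trained networks look in a picture, given as the dict that the camera call returned (one of the last four; its "shot" number tells which), for a name from the list of things; names that differ only in an ending like _2 or _b are one class to them, and where a whole thing is asked for, a point or a joint stands for the part that bears it (a point fixed in the world has none). Each returns a list of dicts, best first, with "conf" (0 to 1); they miss things now and then, are a little off and sometimes report something else, mostly with a low value. They report only what shows in the picture. A call takes as long as a camera call.
- trace(picture, query): "pixels" (384x512 bool, what is visible of it).
- place_of(picture, query): "location" ([x, y, z] in mm, in world coordinates, good to about 4 mm: a listed point, or the origin of a listed thing).
The state is a dict: "time": time; "joint_pos": joint angles; "qd": joint speeds; "joint_efforts": joint torques, N m; "tool_pos": TCP position; "tcp_rot": TCP orientation; "ft_force": force on the tool from outside, world axes, zero at the start; "wrist_torque": the same for the moment, N m; "finger_gap": finger opening in mm; "grip_force": force on a finger pad.
Only numpy, scipy, OpenCV 4.12 (cv2) and the standard library are available. Lean on these libraries where they do the work, as an engineer would, in place of code of your own. Each camera call takes 0.05 s, during which the arm holds its last target. There are 200 camera calls.

TASK

The closed brass flask stands askew on the bench in front of the flask press. Push it along the bench, without lifting or tipping it, in between the two columns until it is fully home against the back stop and sits square under the pressure plate, then leave it there. Leave everything else on the bench where it is.

Things in the scene. Friction and masses are not known exactly. Their poses are not given: they have to be found in the camera images.
- flask: the closed brass denture flask to be loaded: a flat-sided metal box standing in front of the press, 110 mm long (its x), 90 mm wide (its y), 64 mm tall, about 0.8 kg, two dark seams round it. Origin: centre of its underside. Its +x end, nearer the press, is the rounded nose (28 mm corner radii, a 34 mm flat in the middle). It slides with ordinary friction, a few newtons.
- heel (a point): middle of the flask's flat rear end (-x, towards the robot), 20 mm above the bench, 55 mm behind its origin; corner radii 10 mm, so the flat is 70 mm wide. The long sides are flat for 72 mm, from 45 mm behind the flask's origin to 27 mm ahead of it.
- press: the two-column flask press, bolted down. Origin: on the bench, midway between the columns. x: the way the flask goes in, away from the robot; y: the line through both columns; z up. The gap between the columns is 96 mm, 3 mm a side for the flask. The steel bed is flush with the bench, no step. When home, the flask's origin is on this origin with the same axes, its heel sticking out 55 mm to -x.
- column_left (a point): foot of the left column's axis at bench level, press y = +59 mm. A plain steel column, 22 mm diameter. It stands by a fixed foot block 60 mm long in x, 16 mm tall, from 51 to 107 mm out from the middle of the press.
- column_right (a point): the same of the right column, press y = -59 mm
- stop_face (a point): middle of the front face of the fixed steel back stop behind the columns, 55 mm beyond the press origin; 70 mm wide, 30 mm tall. The flask's nose comes flat against it.
- plate_under (a point): centre of the underside of the fixed pressure plate, 145 mm above the bench, 48 mm (x) by 74 mm (y). Above it a crosshead 40 mm deep in x, 202 to 260 mm above the bench, out to 79 mm each side, and a T-handle along y, 210 mm long with 22 mm balls at its ends, its top 326 mm above the bench.
- bottle: bystander, loose: squat peach plastic bottle with a blue cap, 68 mm across, 150 mm tall. Origin: centre of its underside.
- bowl: bystander, loose: green flexible mixing bowl, 116 mm across the mouth, 62 mm tall. Origin: centre of its underside.
- cast_a: bystander, loose: small plaster cast of a row of teeth on a base, about 66 x 63 mm and 36 mm tall. Origin: centre of its underside.
- cast_b: bystander, loose: a second plaster cast of teeth, about 66 x 63 mm and 40 mm tall, well off to the left. Origin: centre of its underside.
- half_flask: bystander, loose: open lower half of another brass flask, same outline as the closed one but only about 40 mm tall, with plaster, pink gum and a row of teeth showing on top. Origin: centre of its underside.
- forceps: bystander, loose: steel dental forceps lying flat, about 130 mm long, left of the press. Origin: centre of its underside (the hinge lies there).
- spatula: bystander, loose: plaster spatula lying flat, 190 mm long, right of the press. Origin: centre of its underside (mid-length).

How it is judged:
By the outcome, as a careful person would: the job done as asked, in the order asked, and still so for the second after the job is handed in, with the robot touching nothing.
It also fails if it takes over 72 s, if anything falls off the work surface, if the arm or the gripper's body presses on something with over 40 N, if the wrist force passes 120 N, or if a joint passes its speed limit or range.

## Working session

There is one attempt and no reset: what is moved stays moved. The work goes in short steps, Python scripts to look and compute and a shell command to move; the robot and the scene stay as the last step left them, time stands still between calls to the robot, and variables do not carry over. Pictures are saved under pics/ and viewed, at most 10 in all, crops included, and the job is handed in when it is done.

```bash
mkdir -p pics; ls; cat > h.py <<'E'
import numpy as np,cv2
from bench import sense,snapshot,trace,place_of,hand_in
def save(p,n): cv2.imwrite('pics/'+n,cv2.cvtColor(p['image'],cv2.COLOR_RGB2BGR))
def proj(p,X):
    X=np.atleast_2d(X).astype(float); c=X@np.array(p['R']).T+p['t']; s=c[:,:2]/c[:,2:]
    s=s*(1+p['k1']*(s**2).sum(1,keepdims=True)); K=np.array(p['intrinsics'])
    return s@K[:2,:2].T+K[:2,2]
def unproj(p,uv,z):
    K=np.array(p['intrinsics']); uv=np.atleast_2d(uv).astype(float)
    d=cv2.undistortPoints(uv.reshape(-1,1,2),K,np.array([p['k1'],0,0,0,0.])).reshape(-1,2)
    # model: drawn = s(1+k1 r^2), same as cv2
    R=np.array(p['R']); C=-R.T@np.array(p['t']); D=np.c_[d,np.ones(len(d))]@R
    return C+D*((z-C[2])/D[:,2])[:,None]
E
python3 - <<'E'
from h import *
print(sense())
for n in ('scene','top'):
    p=snapshot(n); save(p,n+'0.png'); R=np.array(p['R']);print(n,p['k1'],(-R.T@p['t']).round(),R[2].round(2))
    for q in 'flask heel press column_left column_right stop_face plate_under bottle bowl cast_a half_flask forceps spatula'.split():
        print(q,[(np.round(d['location'],1).tolist(),round(d['conf'],2)) for d in place_of(p,q)[:2]])
E
```

```text
pics
{'time': 0.0, 'joint_pos': array([ 6.77555662e+01,  7.51699049e+00,  8.53308286e+01,  1.95302246e-03,
        8.72619645e+01, -4.89026345e+00]), 'qd': array([ 0.08666291,  0.05194567, -0.05302152,  0.00038376,  0.05208061,
        0.04004796]), 'joint_efforts': array([-1.41952998e-03, -5.69399714e+01, -5.00551558e+01, -4.97617439e-04,
        1.50327216e-02, -3.68402183e-06]), 'tool_pos': array([178.70327586, 572.21121741, 247.20993947]), 'tcp_rot': array([-1.79890782e+02, -1.13022935e-02,  1.62645724e+02]), 'ft_force': array([ 0.01577658, -0.03832019,  0.283967  ]), 'wrist_torque': array([-0.05071414,  0.04203362,  0.00798103]), 'grip_force': 0.0, 'finger_gap': 85.18676410789371}
scene -0.06121319024658596 [1377.  250.  883.] [-0.72 -0.13 -0.69]
flask [([548.0, 40.3, -1.1], 0.66), ([492.7, 43.8, 19.1], 0.59)]
heel [([493.8, 43.4, 19.1], 0.61)]
press [([721.1, -25.0, -1.9], 0.72)]
column_left [([724.1, 31.4, -2.2], 0.57)]
column_right [([708.0, -85.3, -2.6], 0.64)]
stop_face [([768.5, -37.8, 15.4], 0.95)]
plate_under [([713.1, -27.8, 146.3], 0.91)]
bottle [([734.9, 211.8, -1.4],
[... 342 characters left out ...]
36.3, 0.8], 0.68), ([499.4, 637.7, -0.4], 0.21)]
heel [([490.7, 44.8, 15.5], 0.88), ([713.9, -23.8, -3.6], 0.66)]
press [([713.6, -26.3, -5.0], 0.66)]
column_left [([721.0, 35.9, 0.1], 0.73), ([582.3, 217.9, -0.8], 0.73)]
column_right [([713.3, -86.4, -2.5], 0.55), ([771.3, -35.9, 15.6], 0.15)]
stop_face [([710.3, -90.6, -7.6], 0.5)]
plate_under [([713.3, -30.0, 145.7], 0.96), ([546.7, 37.1, -0.9], 0.57)]
bottle [([740.7, 210.4, -2.6], 0.54)]
bowl [([678.1, -263.2, 1.7], 0.76)]
cast_a [([518.8, -235.3, -1.1], 0.69), ([499.8, 637.0, -2.3], 0.69)]
half_flask [([581.9, 219.1, -0.8], 0.79)]
forceps [([609.5, 362.2, -3.3], 0.66), ([493.9, 46.6, 17.9], 0.5)]
spatula [([494.2, -397.1, -2.8], 0.83)]
```

View pics/scene0.png

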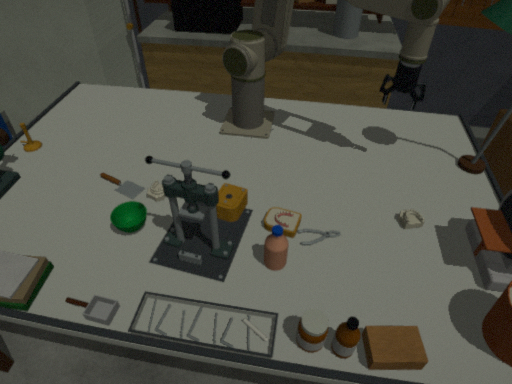

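View pics/top0.png

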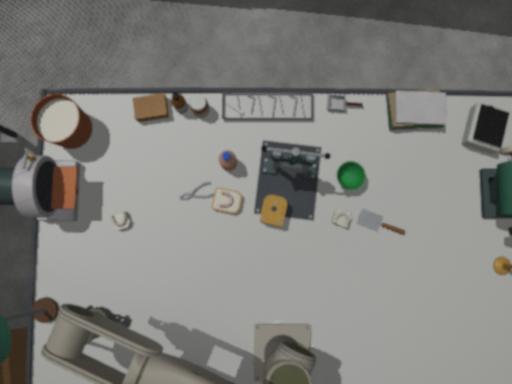

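The scene view shows the flask at about (232,203) behind the press, and the top view shows it at about (274,210). The T-handle balls are near (264,149) and (327,156) in the top view, and near (149,160) and (226,174) in the scene view. Next I'll measure the flask and press poses.

```bash
cat >> h.py <<'E'
from scipy.optimize import minimize
def outline():
    P=[]
    for cx,cy,r,a0 in ((27,17,28,0),(27,-17,28,-90),(-45,-35,10,180),(-45,35,10,90)):
        a=np.radians(np.linspace(a0,a0+90,8)); P+=[(cx+r*np.cos(t),cy+r*np.sin(t)) for t in a]
    return np.array(P)
OUT=outline()
def flaskpts(x,y,yaw):
    c,s=np.cos(np.radians(yaw)),np.sin(np.radians(yaw)); q=OUT@np.array([[c,s],[-s,c]])+[x,y]
    return np.vstack([np.c_[q,np.full(len(q),z)] for z in (0,64)])
S=8
def fit(p,x0,occl=None):
    m=trace(p,'flask')[0]['pixels']; ys,xs=np.where(m); u0,v0=xs.min()-15,ys.min()-15
    w,h=xs.max()+15-u0,ys.max()+15-v0
    M=m[v0:v0+h,u0:u0+w].astype(float)
    def cost(q):
        hull=cv2.convexHull(((proj(p,flaskpts(*q))-[u0,v0]+.5)*S*16-8).astype(np.int32))
        im=np.zeros((h*S,w*S),np.uint8); cv2.fillPoly(im,[hull],1,shift=4)
        a=cv2.resize(im.astype(np.float32),(w,h),interpolation=cv2.INTER_AREA)
        d=np.abs(a-M)
        return d.sum()/M.sum()
    best=min((minimize(cost,[x0[0],x0[1],yw],method='Nelder-Mead',options=dict(initial_simplex=[[x0[0],x0[1],yw],[x0[0]+8,x0[1],yw],[x0[0],x0[1]+8,yw],[x0[0],x0[1],yw+8]])) for yw in (x0[2]-12,x0[2],x0[2]+12)),key=lambda r:r.fun)
    return best.x.round(1),round(best.fun,3)
E
python3 - <<'E'
from h import *
for n,b in (('top',(225,125,125,110)),('scene',(130,140,140,140))):
    p=snapshot(n); print(n,'flask fit',fit(p,(545,38,-6)))
    u,v,w,h=b; im=cv2.cvtColor(p['image'],cv2.COLOR_RGB2BGR)[v:v+h,u:u+w]
    cv2.imwrite(f'pics/{n}z.png',cv2.resize(np.clip(im.astype(float)*1.6,0,255).astype(np.uint8),None,fx=4.2,fy=4.2,interpolation=cv2.INTER_CUBIC))
    for q in ('press','flask'):
        for d in trace(p,q)[:1]: print(q,d['conf'],cv2.minAreaRect(np.argwhere(d['pixels'])[:,::-1].astype(np.float32)))
E
```

```text
top flask fit (array([548.5,  34.6, -12.6]), np.float64(0.054))
press 0.86 ((291.83074951171875, 179.85385131835938), (68.09506225585938, 73.92469787597656), 7.125016689300537)
flask 0.92 ((273.6153564453125, 209.423095703125), (24.90675163269043, 30.005767822265625), 11.309932708740234)Traceback (most recent call last):
  File "<stdin>", line 3, in <module>
  File "h.py", line 26, in fit
    m=trace(p,'flask')[0]['pixels']; ys,xs=np.where(m); u0,v0=xs.min()-15,ys.min()-15
      ~~~~~~~~~~~~~~~~^^^
IndexError: list index out of range
```

View pics/topz.png

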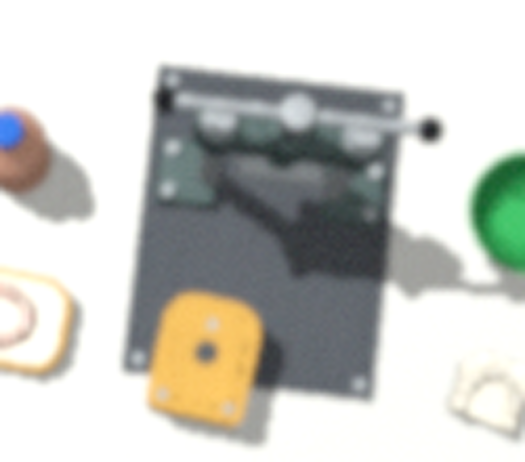

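The top crop shows the base plate corners at (160,68), (402,94), (372,398) and (126,370), and the balls at (165,99) and (430,130). The flask's nose already lies over the plate.

```bash
python3 - <<'E'
from h import *
p=snapshot('top')
f=lambda a:(np.array(a)+.5)/4.2-.5+[225,125]
c=unproj(p,f([(160,68),(402,94),(372,398),(126,370)]),0)[:,:2]
b=unproj(p,f([(165,99),(430,130)]),315)[:,:2]
bolts=unproj(p,f([(172,80),(390,104),(359,383),(138,357)]),0)[:,:2]
an=lambda v:round(np.degrees(np.arctan2(v[1],v[0])),2)
for k in (c,bolts): print(k.round(1).tolist(),k.mean(0),'x-dirs',an(k[0]-k[3]),an(k[1]-k[2]),'y-dirs',an(k[0]-k[1])-90,an(k[3]-k[2])-90)
print('balls',b.round(1),b.mean(0),np.linalg.norm(b[0]-b[1]),an(b[0]-b[1])-90)
s=snapshot('scene'); 
for z in(315,): 
  b=unproj(s,[(149,160),(226.5,174.5)],z)[:,:2]; print('scene balls',b.round(1),b.mean(0),an(b[1]-b[0])-90)
K=s['image'];u,v,w,h=130,140,140,140
cv2.imwrite('pics/scenez.png',cv2.resize(np.clip(cv2.cvtColor(K,cv2.COLOR_RGB2BGR)[v:v+h,u:u+w].astype(float)*1.6,0,255).astype(np.uint8),None,fx=4.2,fy=4.2,interpolation=cv2.INTER_CUBIC))
for q in ('plate_under','press','column_left','column_right','flask','heel','stop_face'):
  for n,i in (('t',p),('s',s)):
    print(q,n,[(np.round(d['location'],1).tolist(),round(d['conf'],2)) for d in place_of(i,q)[:1]])
E
```

```text
[[829.9, 76.4], [805.7, -156.2], [513.5, -124.7], [538.8, 107.2]] [671.9637642  -24.32942547] x-dirs -6.04 -6.15 y-dirs -5.920000000000002 -6.209999999999994
[[818.1, 64.8], [795.9, -144.5], [527.6, -112.6], [551.1, 96.0]] [673.17406609 -24.07624569] x-dirs -6.65 -6.8 y-dirs -6.069999999999993 -6.430000000000007
balls [[ 728.    74.7]
 [ 704.5 -132.8]] [716.26682596 -29.06850982] 208.77221474292736 -6.450000000000003
scene balls [[ 709.2 -129.9]
 [ 731.3   79.5]] [720.24382713 -25.22412587] -6.030000000000001
plate_under t [([715.6, -27.5, 144.2], 0.79)]
plate_under s [([714.1, -27.7, 146.7], 0.77)]
press t [([712.7, -25.1, -3.8], 0.63)]
press s [([718.9, -26.6, 0.6], 0.93)]
column_left t [([723.0, 32.4, 0.9], 0.6)]
column_left s [([726.3, 31.5, 0.9], 0.88)]
column_right t [([711.8, -84.2, -3.7], 0.7)]
column_right s [([708.3, -84.6, 0.4], 0.56)]
flask t [([546.3, 36.5, -0.9], 0.75)]
flask s [([546.9, 40.6, -0.1], 0.72)]
heel t [([492.0, 47.4, 17.6], 0.73)]
heel s [([491.3, 43.3, 20.3], 0.69)]
stop_face t [([769.7, -37.9, 14.3], 0.76)]
stop_face s [([770.9, -37.1, 14.7], 0.66)]
```

View pics/scenez.png

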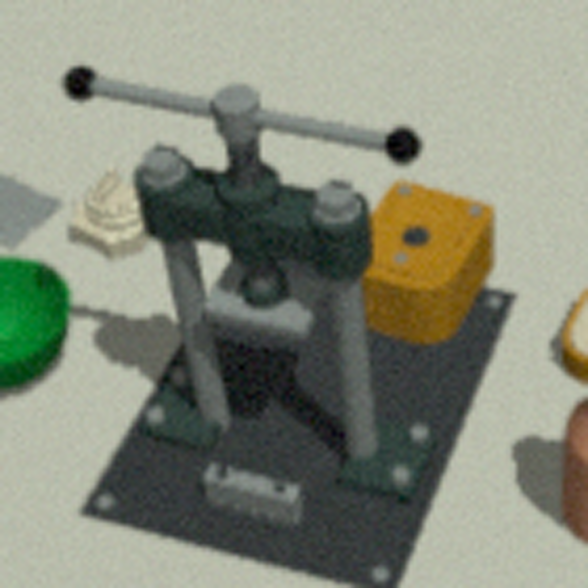

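The scene crop agrees with the measurements. The press is at about (717,-27.5) with yaw -6.2°, and the flask is at about (547,37.5) with yaw about -11°, so it sits about 46 mm left of the press axis. I'll push it sideways first with the two spread fingers along its left side, then push it in at the heel.

```bash
python3 -m handwheel '[[0.18,0,0,0,0,0,0.115],[0.18,0,0,0,0,0,0.115],[0.18,0,0,0,0,0,0.115],[0.18,0,0,0,0,0,0.115],[0.18,0,0,0,0,0,0.115],[0.18,0,0,0,0,0,0.115],[0.18,0,0,0,0,0,0.115],[0.18,0,0,0,0,0,0.115],[0.18,0,0,0,0,0,0.115],[0.18,0,0,0,0,0,0.115],[0.18,0,0,0,0,0,0.115],[0.18,0,0,0,0,0,0.115]]' 40
python3 -m handwheel '[[0.18,-2.8,2.8,0,0,0,0],[0.18,-2.8,2.8,0,0,0,0],[0.18,-2.8,2.8,0,0,0,0],[0.18,-2.8,2.8,0,0,0,0],[0.18,-2.8,2.8,0,0,0,0],[0.18,-2.8,2.8,0,0,0,0],[0.18,-2.8,2.8,0,0,0,0],[0.18,-2.8,2.8,0,0,0,0],[0.18,-2.8,2.8,0,0,0,0],[0.18,-2.8,2.8,0,0,0,0],[0.18,-2.8,2.8,0,0,0,0],[0.18,0,0,0,0,0,0]]'
```

```text
time: 3.5
tool_pos: [178.9, 572.7, 248.3]
tcp_rot: [-180.0, -0.0, 83.3]
ft_force: [0.3, -0.4, -0.7]
finger_gap: 50.3
grip_force: 0.0
time: 4.5
tool_pos: [454.1, 226.9, 248.5]
tcp_rot: [179.9, 0.1, 83.3]
ft_force: [0.0, 0.3, -0.6]
finger_gap: 50.5
grip_force: 0.0
```

```bash
python3 -m handwheel '[[0.18,-2.3,2.75,0,0,0,-0.009],[0.18,-2.3,2.75,0,0,0,0],[0.18,-2.3,2.75,0,0,0,0],[0.18,-2.3,2.75,0,0,0,0],[0.18,0,0,3.5,0,0,0],[0.18,0,0,3.5,0,0,0],[0.18,0,0,3.5,0,0,0],[0.18,0,0,3.5,0,0,0],[0.18,0,0,3.5,0,0,0],[0.18,0,0,3.5,0,0,0],[0.18,0,0,0.9,0,0,0],[0.18,0,0,0,0,0,0]]'
python3 - <<'E'
from h import *
p=snapshot('top'); s=snapshot('scene'); print(sense()['tool_pos'])
u,v,w,h=225,125,125,110; a=cv2.resize(p['image'][v:v+h,u:u+w],None,fx=3.2,fy=3.2,interpolation=3)
u,v,w,h=170,150,110,110; b=cv2.resize(s['image'][v:v+h,u:u+w],(352,352),interpolation=3)
cv2.imwrite('pics/m1.png',cv2.cvtColor(np.hstack([np.clip(x.astype(float)*1.5,0,255).astype(np.uint8) for x in(a[:352],b)]),cv2.COLOR_RGB2BGR))
E
```

```text
time: 5.5
tool_pos: [547.1, 128.9, 25.8]
tcp_rot: [-179.6, 0.1, 84.1]
ft_force: [0.1, 0.0, 0.3]
finger_gap: 50.7
grip_force: 0.0
[551.14738604 129.43095941  30.77235315]
```

View pics/m1.png

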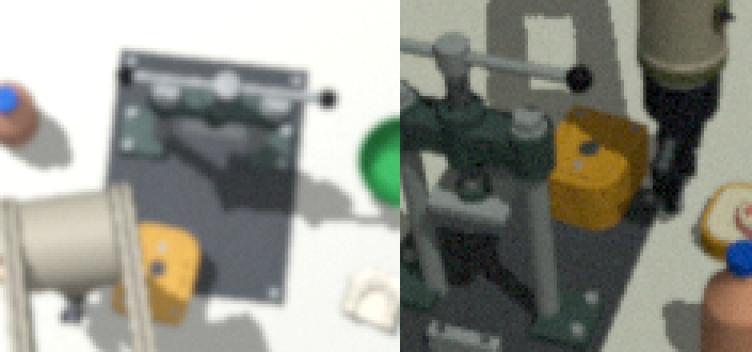

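The fingers are down beside the flask's left side and clear of it, with the half flask behind them. I'll push gently along -tool x.

```bash
for i in 1; do python3 -m handwheel '[[0.18,-0.6,0,-0.1,0,0,0],[0.18,-0.6,0,-0.1,0,0,0],[0.18,-0.6,0,0,0,0,0],[0.18,-0.6,0,0,0,0,0],[0.18,-0.6,0,0,0,0,0],[0.18,-0.5,0,0,0,0,0],[0.18,-0.5,0,0,0,0,0],[0.18,-0.5,0,0,0,0,0],[0.18,-0.5,0,0,0,0,0],[0.18,-0.5,0,0,0,0,0],[0.18,-0.5,0,0,0,0,0]]'; done
python3 -m handwheel '[[0.18,-0.3,0,0,0,0,0],[0.18,-0.3,0,0,0,0,0],[0.18,-0.3,0,0,0,0,0],[0.18,-0.2,0,0,0,0,0],[0.18,-0.2,0,0,0,0,0],[0.18,0,0,0,0,0,0]]'
python3 - <<'E'
from h import *
p=snapshot('top'); t=sense(); print(t['tool_pos'],t['ft_force'])
for n in('scene','top'):
  p=snapshot(n);print([(np.round(d['location'],1).tolist(),round(d['conf'],2)) for q in('flask','heel') for d in place_of(p,q)[:1]])
E
```

```text
time: 6.52
tool_pos: [544.1, 69.2, 31.3]
tcp_rot: [180.0, -0.0, 84.1]
ft_force: [1.2, 4.0, -0.0]
finger_gap: 50.3
grip_force: 0.0
time: 7.02
tool_pos: [542.7, 56.2, 31.2]
tcp_rot: [-180.0, 0.0, 84.1]
ft_force: [0.3, 2.5, 0.1]
finger_gap: 50.4
grip_force: 0.0
[542.69667102  56.18688693  31.23616608] [-0.67314686  1.71909215 -1.12965948]
[([540.8, 4.7, -2.2], 0.62), ([490.5, 1.6, 15.8], 0.66)]
[([537.9, -0.0, -3.9], 0.58), ([488.2, 0.7, 16.9], 0.44)]
```

```bash
python3 -m handwheel '[[0.18,-0.3,0,0,0,0,0],[0.18,-0.3,0,0,0,0,0],[0.18,-0.2,0,0,0,0,0],[0.18,0,0,0,0,0,0],[0.18,2,0,0,0,0,0],[0.18,3,0,0,0,0,0],[0.18,0,0,-4,0,0,0],[0.18,0,0,-4,0,0,0],[0.18,0,0,-4,0,0,0],[0.18,0,-3.6,-1,0,0,0],[0.18,0,-3.6,-1,0,0,0],[0.18,0,0,0,0,0,0]]'
python3 -m handwheel '[[0.18,-2,-3.6,0,0,0,0.12],[0.18,-2,-3.6,0,0,0,0],[0.18,-2,-3.6,0,0,0,-0.12],[0.18,0,0,0,0,0,0]]'
python3 - <<'E'
from h import *
t=sense(); print(t['tool_pos'],t['ft_force'])
for n in('scene','top'):
  p=snapshot(n);print([(np.round(d['location'],1).tolist(),round(d['conf'],2)) for q in('flask','heel') for d in place_of(p,q)[:1]])
  try: print(fit(p,(540,-6,-6)))
  except Exception as e: print(e)
u,v,w,h=225,125,125,110; a=cv2.resize(p['image'][v:v+h,u:u+w],None,fx=5,fy=5,interpolation=3)
cv2.imwrite('pics/m2.png',cv2.cvtColor(np.clip(a.astype(float)*1.5,0,255).astype(np.uint8),cv2.COLOR_RGB2BGR))
E
```

```text
time: 8.37
tool_pos: [471.4, 105.8, 172.8]
tcp_rot: [-180.0, 0.0, 84.1]
ft_force: [-0.3, -0.4, -1.3]
finger_gap: 50.5
grip_force: 0.0
time: 8.7
tool_pos: [352.1, 65.0, 169.1]
tcp_rot: [-179.8, 0.1, 84.5]
ft_force: [0.3, 0.7, -0.1]
finger_gap: 50.3
grip_force: 0.0
[352.11941694  65.00679472 169.11940635] [ 0.27701828  0.69359297 -0.14603115]
[([540.9, -5.2, -3.2], 0.68), ([487.6, -7.6, 19.5], 0.56)]
(array([541.5,   3.9,  13.5]), np.float64(0.886))
[([539.9, -8.4, 0.1], 0.82), ([488.6, -7.6, 17.9], 0.65)]
(array([544.6, -11.9,  -2.4]), np.float64(0.08))
```

View pics/m2.png

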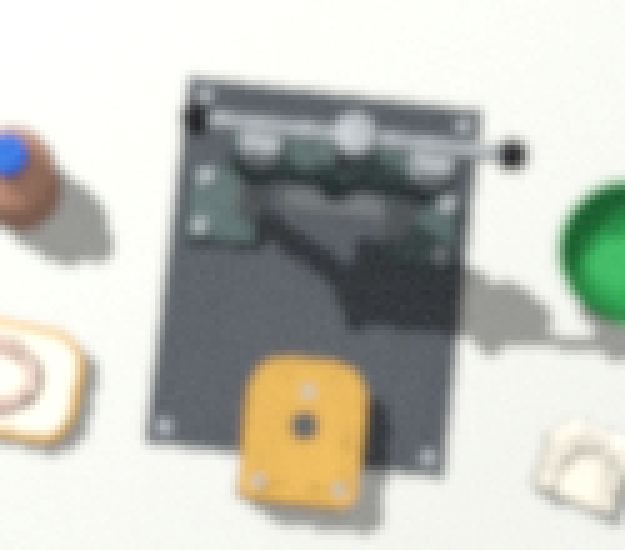

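The flask is now near the press axis, at about (541,-8) with yaw about -3°. Next I'll go behind the heel and turn so the fingers spread across it, leaning the tool back to keep the gripper body clear of the plate.

```bash
python3 -m handwheel '[[0.18,-1.78,3.42,0,0,0,0],[0.18,-1.78,3.42,0,0,0,0],[0.18,-1.78,3.42,0,0,0,0],[0.18,0,0,0,0,0,-0.12],[0.18,0,0,0,0,0,-0.12],[0.18,0,0,0,0,0,-0.12],[0.18,0,0,0,0,0,-0.12],[0.18,0,0,0,0,0,-0.12],[0.18,0,0,0,0,0,-0.12],[0.18,0,0,0,0,0,-0.12],[0.18,0,0,0,0,0,-0.12],[0.18,0,0,0,0,0,-0.12]]'
python3 -m handwheel '[[0.18,0,0,0,0,0,-0.12],[0.18,0,0,0,0,0,-0.12],[0.18,0,0,0,0,0,-0.12],[0.18,0,0,0,0,0,-0.12],[0.18,0,0,0,0,-0.1,0],[0.18,0,0,0,0,-0.1,0],[0.18,0,0,0,0,-0.1,0],[0.18,0,0,0,0,0,0],[0.18,0,0,0,0,0,0]]'
```

```text
time: 10.1
tool_pos: [455.9, 2.9, 170.6]
tcp_rot: [-179.9, -0.1, 146.3]
ft_force: [-0.2, -0.0, 0.8]
finger_gap: 50.2
grip_force: 0.0
time: 10.85
tool_pos: [454.6, 3.0, 170.7]
tcp_rot: [180.0, 17.0, 173.4]
ft_force: [0.5, -0.7, 0.3]
finger_gap: 50.6
grip_force: 0.0
```

```bash
python3 -m handwheel '[[0.18,0,-0.2,0,-0.002,0,-0.007],[0.18,0.83,0,2.72,0,0,0],[0.18,0.83,0,2.72,0,0,0],[0.18,0.83,0,2.72,0,0,0],[0.18,0.83,0,2.72,0,0,0],[0.18,0.83,0,2.72,0,0,0],[0.18,0,0,0,0,0,0]]'
python3 -m handwheel '[[0.18,-0.48,0,0.146,0,0,0],[0.18,-0.48,0,0.146,0,0,0],[0.18,-0.48,0,0.146,0,0,0],[0.18,-0.48,0,0.146,0,0,0],[0.18,-0.48,0,0.146,0,0,0],[0.18,-0.48,0,0.146,0,0,0],[0.18,-0.48,0,0.146,0,0,0],[0.18,-0.48,0,0.146,0,0,0],[0.18,-0.48,0,0.146,0,0,0],[0.18,-0.48,0,0.146,0,0,0],[0.18,-0.48,0,0.146,0,0,0],[0.18,-0.48,0,0.146,0,0,0]]'
python3 -m handwheel '[[0.18,-0.48,0,0.146,0,0,0],[0.18,-0.48,0,0.146,0,0,0],[0.18,-0.48,0,0.146,0,0,0],[0.18,-0.48,0,0.146,0,0,0],[0.18,0,0,0,0,0,0]]'
python3 - <<'E'
from h import *
t=sense(); print(t['tool_pos'],t['ft_force'])
for n in('scene','top'):
  p=snapshot(n);print([(np.round(d['location'],1).tolist(),round(d['conf'],2)) for q in('flask','heel') for d in place_of(p,q)[:1]])
  if n=='scene': s=p
u,v,w,h=225,125,125,110; a=cv2.resize(p['image'][v:v+h,u:u+w],None,fx=3.2,fy=3.2,interpolation=3)
u,v,w,h=150,150,110,110; b=cv2.resize(s['image'][v:v+h,u:u+w],(352,352),interpolation=3)
cv2.imwrite('pics/m3.png',cv2.cvtColor(np.hstack([np.clip(x.astype(float)*1.6,0,255).astype(np.uint8) for x in(a[:352],b)]),cv2.COLOR_RGB2BGR))
E
```

```text
time: 11.43
tool_pos: [452.3, 0.8, 23.2]
tcp_rot: [-180.0, 16.5, 173.8]
ft_force: [-2.4, -0.0, -1.0]
finger_gap: 50.1
grip_force: 0.0
time: 12.43
tool_pos: [516.7, -5.8, 31.1]
tcp_rot: [-180.0, 17.2, 173.8]
ft_force: [-8.2, 1.5, 6.5]
finger_gap: 50.3
grip_force: 4.2
time: 12.85
tool_pos: [537.6, -8.1, 31.5]
tcp_rot: [-180.0, 17.3, 173.8]
ft_force: [0.2, 0.7, -0.6]
finger_gap: 50.3
grip_force: 0.2
[537.63036617  -8.13845736  31.51737959] [ 0.15520493  0.71464665 -0.63285712]
[([607.9, -9.5, -0.7], 0.66), ([550.4, -16.2, 19.5], 0.92)]
[([606.4, -14.4, 0.8], 0.7), ([553.3, -12.5, 19.1], 0.89)]
```

View pics/m3.png

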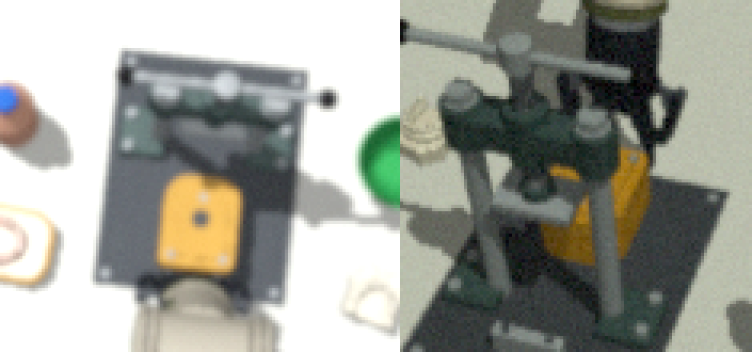

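The flask is square and its centre dot at (200,219) sits on the plate's centreline once parallax is taken out. I'll continue the push up to the columns and check the fit there.

```bash
python3 -m handwheel '[[0.18,-0.48,0,0.146,0,0,0],[0.18,-0.48,0,0.146,0,0,0],[0.18,-0.48,0,0.146,0,0,0],[0.18,-0.48,0,0.146,0,0,0],[0.18,-0.48,0,0.146,0,0,0],[0.18,-0.48,0,0.146,0,0,0],[0.18,-0.48,0,0.146,0,0,0],[0.18,-0.48,0,0.146,0,0,0],[0.18,-0.48,0,0.146,0,0,0],[0.18,-0.48,0,0.146,0,0,0],[0.18,0,0,0,0,0,0]]'
python3 - <<'E'
from h import *
t=sense(); print(t['tool_pos'],t['ft_force'])
s=snapshot('scene');p=snapshot('top')
for q in (p,s):print([(np.round(d['location'],1).tolist(),round(d['conf'],2)) for k in('flask','heel') for d in place_of(q,k)[:1]])
print(fit(p,(657,-20,-6)))
u,v,w,h=225,125,125,110; a=cv2.resize(p['image'][v:v+h,u:u+w],None,fx=3.2,fy=3.2,interpolation=3)
u,v,w,h=150,150,110,110; b=cv2.resize(s['image'][v:v+h,u:u+w],(352,352),interpolation=3)
cv2.imwrite('pics/m4.png',cv2.cvtColor(np.hstack([np.clip(x.astype(float)*1.6,0,255).astype(np.uint8) for x in(a[:352],b)]),cv2.COLOR_RGB2BGR))
E
```

```text
time: 14.07
tool_pos: [585.6, -13.3, 29.6]
tcp_rot: [-180.0, 17.1, 173.8]
ft_force: [-0.4, 0.8, -0.8]
finger_gap: 50.4
grip_force: 0.4
[585.59016462 -13.31978848  29.55357443] [-0.3583185   0.82256938 -0.78014398]
[([652.5, -19.0, -0.1], 0.68), ([601.0, -19.2, 17.8], 0.57)]
[([656.1, -16.9, 1.7], 0.83), ([598.3, -21.0, 19.0], 0.92)]
(array([657.3, -23. ,  -5.4]), np.float64(0.05))
```

View pics/m4.png

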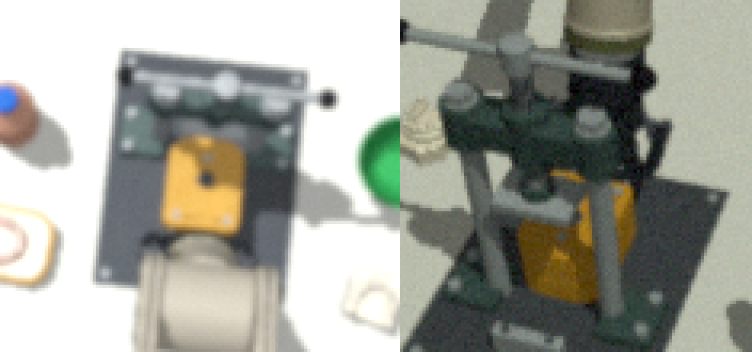

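The nose is centred between the foot blocks: the flask spans columns 163 to 247 in the left crop. I'll carry on slowly and watch the force.

```bash
python3 -m handwheel '[[0.18,-0.38,0,0.117,0,0,0],[0.18,-0.38,0,0.117,0,0,0],[0.18,-0.38,0,0.117,0,0,0],[0.18,-0.38,0,0.117,0,0,0],[0.18,-0.38,0,0.117,0,0,0],[0.18,-0.38,0,0.117,0,0,0]]'
python3 -m handwheel '[[0.18,-0.38,0,0.117,0,0,0],[0.18,-0.38,0,0.117,0,0,0],[0.18,-0.38,0,0.117,0,0,0],[0.18,-0.38,0,0.117,0,0,0],[0.18,-0.38,0,0.117,0,0,0],[0.18,0,0,0,0,0,0]]'
python3 - <<'E'
from h import *
t=sense(); print(t['tool_pos'],t['ft_force'],t['wrist_torque'])
p=snapshot('top');print(fit(p,(699,-25,-6)))
E
```

```text
time: 14.92
tool_pos: [608.1, -15.7, 29.3]
tcp_rot: [-180.0, 17.0, 173.8]
ft_force: [-9.0, 0.2, 6.0]
finger_gap: 50.2
grip_force: 4.4
time: 15.42
tool_pos: [628.7, -17.9, 29.5]
tcp_rot: [-180.0, 17.1, 173.8]
ft_force: [-1.5, -0.2, -0.1]
finger_gap: 50.4
grip_force: 0.7
[628.6973216  -17.94962839  29.54941817] [-1.53481653 -0.21821843 -0.05337585] [ 0.02575166  0.31764225 -0.03756731]
(array([696.3, -27.4,  -5.1]), np.float64(0.567))
```

```bash
python3 -m handwheel '[[0.18,-0.24,0,0.073,0,0,0],[0.18,-0.24,0,0.073,0,0,0],[0.18,-0.24,0,0.073,0,0,0],[0.18,-0.24,0,0.073,0,0,0]]'
python3 -m handwheel '[[0.18,-0.19,0,0.058,0,0,0],[0.18,-0.19,0,0.058,0,0,0]]'
python3 -m handwheel '[[0.18,-0.19,0,0.058,0,0,0],[0.18,-0.1,0,0.03,0,0,0]]'
python3 -m handwheel '[[0.18,-0.1,0,0.03,0,0,0]]'
```

```text
time: 15.85
tool_pos: [638.0, -18.9, 29.4]
tcp_rot: [-180.0, 17.1, 173.8]
ft_force: [-7.8, 0.1, 3.6]
finger_gap: 50.5
grip_force: 3.7
time: 16.02
tool_pos: [641.9, -19.4, 29.4]
tcp_rot: [-180.0, 17.1, 173.8]
ft_force: [-8.0, 0.6, 4.2]
finger_gap: 50.2
grip_force: 3.7
time: 16.18
tool_pos: [645.0, -19.7, 29.4]
tcp_rot: [-180.0, 17.1, 173.8]
ft_force: [-6.7, 0.6, 3.1]
finger_gap: 50.5
grip_force: 3.3
time: 16.27
tool_pos: [645.9, -19.8, 29.4]
tcp_rot: [-180.0, 17.1, 173.8]
ft_force: [-7.6, 1.2, 4.8]
finger_gap: 50.6
grip_force: 3.8
```

```bash
python3 -m handwheel '[[0.18,-0.1,0,0.03,0,0,0]]' | sed -n '2p;4p'
python3 -m handwheel '[[0.18,-0.1,0,0.03,0,0,0]]' | sed -n '2p;4p'
python3 -m handwheel '[[0.18,-0.1,0,0.03,0,0,0]]' | sed -n '2p;4p'
```

```text
tool_pos: [647.0, -19.9, 29.4]
ft_force: [-6.9, 0.6, 4.3]
tool_pos: [647.9, -20.0, 29.4]
ft_force: [-10.9, 1.4, 5.0]
tool_pos: [648.2, -20.0, 29.2]
ft_force: [-21.0, 1.9, 15.7]
```

The force rises sharply at TCP press x ≈ -69, where I predicted the stop. I'll press slightly more, then back straight off and look.

```bash
python3 -m handwheel '[[0.18,-0.05,0,0.015,0,0,0],[0.18,0,0,0,0,0,0]]' | sed -n '2p;4p'
python3 -m handwheel '[[0.18,0.1,0,-0.03,0,0,0],[0.18,0.5,0,-0.15,0,0,0],[0.18,1.5,0,-0.45,0,0,0],[0.18,3.4,0,-1.05,0,0,0],[0.18,3.4,0,-1.05,0,0,0],[0.18,3.4,0,-1.05,0,0,0],[0.18,3.4,0,-1.05,0,0,0],[0.18,2,0,-3,0,0,0],[0.18,2,0,-3,0,0,0],[0.18,2,0,-3,0,0,0],[0.18,2,0,-3,0,0,0],[0.18,0,0,0,0,0,0]]'
python3 - <<'E'
from h import *
p=snapshot('top');s=snapshot('scene')
for q in (p,s):print([(np.round(d['location'],1).tolist(),round(d['conf'],2)) for k in('flask','heel','press','stop_face','bottle','bowl','cast_a','half_flask') for d in place_of(q,k)[:1]])
u,v,w,h=225,125,125,110; a=cv2.resize(p['image'][v:v+h,u:u+w],None,fx=3.2,fy=3.2,interpolation=3)
u,v,w,h=150,150,110,110; b=cv2.resize(s['image'][v:v+h,u:u+w],(352,352),interpolation=3)
for im,q in((a,p),): pass
cv2.imwrite('pics/m5.png',cv2.cvtColor(np.hstack([np.clip(x.astype(float)*1.7,0,255).astype(np.uint8) for x in(a[:352],b)]),cv2.COLOR_RGB2BGR))
E
```

```text
tool_pos: [648.1, -20.1, 29.2]
ft_force: [-19.8, 1.2, 14.5]
time: 17.68
tool_pos: [391.1, 7.9, 118.3]
tcp_rot: [-180.0, 18.0, 173.9]
ft_force: [2.2, -0.3, 1.0]
finger_gap: 50.5
grip_force: 0.0
[([713.0, -24.5, -3.6], 0.73), ([657.6, -23.1, 17.2], 0.87), ([713.7, -27.1, -3.1], 0.66), ([771.0, -34.8, 13.7], 0.89), ([739.4, 211.8, -2.8], 0.88), ([676.8, -262.7, -2.5], 0.67), ([515.8, -233.1, -1.6], 0.84), ([583.7, 218.2, -2.0], 0.59)]
[([715.1, -22.6, 0.3], 0.86), ([665.2, -27.6, 17.7], 0.8), ([719.0, -21.8, -1.6], 0.83), ([769.0, -36.9, 13.7], 0.91), ([732.1, 215.0, -1.7], 0.98), ([681.7, -261.8, 3.4], 0.64), ([500.5, 633.1, -3.8], 0.85), ([584.2, 214.3, 4.1], 0.74)]
```

View pics/m5.png

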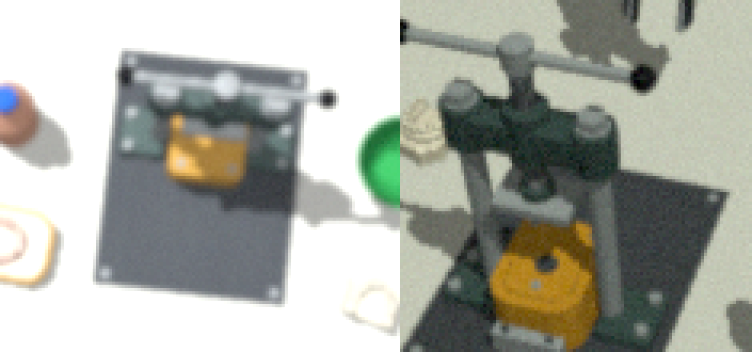

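The flask stands between the columns with its nose against the stop, at about (540,330) in the right crop. Its heel edge runs parallel to the press, from (167,180) to (243,187) in the left crop. The bottle, bowl, cast_a and half flask are unmoved, and the arm is clear.

```bash
python3 -c "
from bench import hand_in
print(hand_in())"
```

```text
the job is handed in; nothing more can be done
None
```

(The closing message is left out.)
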